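Torque check of a glue press screw

TASK

Check that the screw of the small glue press still holds: set the torque wrench's socket down over the screw's square head until it sits on the collar, pull the handle clockwise (seen from above) until the pointer stands on the long thick mark of the scale and no further, and keep it there for a good second; the screw itself must not turn. Then let the wrench relax, lift it off and lay it gently flat on the free bench, clear of the press, without knocking over the glue bottle.

Things in the scene. Friction and masses are not known exactly. Their poses are not given: they have to be found in the camera images.
- torque_wrench: torque wrench, 187 mm long, 0.4 kg, lying flat, socket mouth down. Origin on the socket's axis in the plane of its mouth; x to the grip, z up. Black ribbed grip: a bar 24 mm wide (y), x = 97 to 187, z = 0 to 30 mm (underside level with the mouth). A flat beam (z = 26 to 32 mm) with a 52 mm wide scale plate (x = 75 to 91 mm) joins it to the head. Balances about 85 mm from the socket's axis
- socket_mouth (a point): centre of the mouth of the wrench's steel socket head (36 x 36 mm outside, 26 mm high): a square socket 24 mm across, 18 mm deep, opening down; x and y are square to its flats, z up. The head turns against a spring about this axis relative to the handle and carries the pointer; at rest its axes are those of torque_wrench
- wrench_head (a joint): torque reading: angle in rad between socket head and handle, 0 at rest, positive when the handle is pulled clockwise (seen from above) against a held socket. Spring 8 N m per rad. The one long thick mark of the scale is at 0.125, that is 1.0 N m (about 7.5 N across the middle of the grip if the hand adds no twist)
- wrench_grip (a point): middle of the wrench's grip, the place to hold it: 135 mm from the socket's axis, 15 mm above the plane of the mouth
- glue_press: small wooden screw press fixed on the bench: plywood base 130 (x) x 176 (y) x 18 mm, two posts, a crossbeam 158 mm long (y) and 46 mm wide with its top 138 mm above the bench; a walnut bar 250 mm long lies through it along x, up to 62 mm high. Origin under the middle of the base
- press_screw: steel screw upright in the middle of the press: a dark collar 48 mm in diameter, on it a square head 22 mm across flats, 16 mm high, its upper 5 mm tapering to 15 mm. Origin on the screw's axis on top of the collar, at the foot of the head, 150 mm above the bench; x, y square to the flats. Tight; gives way at about 1.5 N m either way
- head_foot (a point): point on the screw's axis on top of the collar, at the foot of the square head; the centre of the socket's mouth comes to rest here, with 1 mm play to each flat
- witness (a point): white witness line on the screw's collar, 20 mm from the axis; it moves only if the screw turns
- glue_bottle: glue bottle with a red spout, 58 mm in diameter, 164 mm tall, standing loose beside the press. Origin in the middle of its underside, z up
Not all that is in view belongs to the job. What is shaped like the glue_bottle but green is not meant.

How it is judged (in metres and radians):
On the way, in this order (a step that is already met when the one before it is completed fails the run):
1. the socket sits on the screw's head, down on the collar (z of socket_mouth in the frame of head_foot below 0.003 m and horizontal distance between socket_mouth and head_foot below 0.003 m and angle between the z axis of socket_mouth and the z axis of press_screw, either way round below 0.1 rad), for 0.2 s.
2. with the socket still seated, the pointer is kept on the mark (reading 0.105 to 0.15) for 0.8 s (value of joint wrench_head between 0.105 and 0.15 rad and z of socket_mouth in the frame of head_foot below 0.005 m and horizontal distance between socket_mouth and head_foot below 0.004 m), for 0.8 s.
At the end, for the whole second after the job is handed in: The wrench lies flat on the bench (mouth within 6 mm of the bench top, tilted less than 0.1 rad), at rest, relaxed (reading within 0.03 of 0) and not touching the press; the screw's witness line is within 1 mm of where it was; the glue bottle stands (height (world z) of torque_wrench below 0.006 m and angle between torque_wrench's own z axis and vertical below 0.1 rad and linear speed of torque_wrench below 0.02 m/s and value of joint wrench_head between -0.03 and 0.03 rad and contact force between torque_wrench and glue_press below 0.2 N and distance of witness from where it was at the start of the episode below 0.001 m and angle between glue_bottle's own z axis and vertical below 0.3 rad).
It fails at once if the screw is turned (its witness line moves more than 1 mm) (distance of witness from where it was at the start of the episode above 0.001 m).
It fails at once if the wrench is pulled far past the mark, either way (reading beyond 0.17, 1.36 N m) (value of joint wrench_head above 0.17 rad or value of joint wrench_head below -0.17 rad).
It fails at once if the wrench is dropped on the bench (faster than 0.6 m/s close above it) (height (world z) of torque_wrench below 0.025 m and linear speed of torque_wrench above 0.6 m/s).
It fails at once if the glue bottle is knocked over (angle between glue_bottle's own z axis and vertical above 0.4 rad).
It also fails if it takes over 64 s, if anything falls off the work surface, if the arm or the gripper's body presses on something with over 40 N, if the wrist force passes 120 N, or if a joint passes its speed limit or range.

ROBOT

A 6-joint arm with a two-finger parallel gripper is mounted at the origin on a cart in front of the work surface, level with it; the furniture and walls round the work are solid. World frame = base frame: x ahead of the robot, y to its left, z up, the work surface at z = 0. Lengths are in mm, angles in rad, forces in N, time in s.
With the tool pointing down it reaches from about 275 to 850 mm from the base axis. Payload 5.2 kg.
Tool frame: the origin (TCP) lies at the very end of the fingers, on their centre line; the grasp point (between the pads) lies manip.grip_point_offset behind it (manip.grip_point_offset is the distance from the TCP to the grasp point, in mm); z points along the fingers, y is the line along which they close (so a half turn about z gives the same grasp; the last joint's range is limited). The gripper opens to 85 mm and grips with 20 to 120 N. Pads are 22 mm wide; open, the fingers measure 114 mm over their backs; the gripper's body (76 mm by 85 mm) begins 54 mm behind the grasp point. The pads swing forward as they close: fully open they stand 13 mm farther back than shut.
Start: joints at [-1.457, 0.259, 1.535, -0, 1.348, -0.203], TCP at [171.361, -522.628, 231.31] pointing down, gripper open.
Joint ranges: [-3.14, 3.14], [-0.91, 2.08], [0.19, 2.58], [-1.22, 4.36], [0.22, 2.71], [-3.12, 3.12]. Speed limits (rad/s): [2.57, 2.57, 3.14, 3.14, 3.14, 3.14].

INTERFACE

Orientations are given as a unit quaternion [w, x, y, z].
In Python, from workcell import manip gives the robot as it stands.
- The arm moves only by the tool servo_tool, never from a script. Its argument "moves" is one flat list of numbers, 4 for each row, row after row: the shift along the tool's x, y, z in mm, then the turn about the tool's z in rad. In form: [tx, ty, tz, yaw, tx, ty, tz, yaw, ...]. A call has 1 to 5 rows; each row shifts and turns the commanded pose from where the row before left it, along the tool's axes as they then stand; what a row does not reach is not made up. A row lasts 1/12 s, in which the tool goes at most 41.7 mm and 7.16 degrees, less where a joint would pass 70% of its speed; a pose out of reach is approached as far as the arm can. A call is refused whole if a number of a shift passes 41.7 or a number of a turn 0.125, either way. A call with a gripper value outside its range is refused whole. "grip" is the closure, from 0 (fully open) to 1 (shut), set as the call begins (left out, the last holds). The fingers move at their own pace and stop on an object; "grip_force" is the grip in N (left out, the last holds). Time passes only in rows, so rows that do not move let the fingers close. It gives the time, the measured TCP pose, the force, the opening and the grip force at its end, in the units of the state.
- manip.get_obs(): the state, without advancing time (a new reading comes with each control period).
- manip.read_camera(name): name is "scene" or "side" or "wrist"; returns a dict with "image" (420x560x3 uint8, red, green, blue), "z_map" (420x560 float32, mm along the optical axis (not along the pixel's ray), 0 where there is no reading), "fx", "fy", "cx", "cy" (pixels), "xyz" and "attitude" of the camera in the world. Camera axes: x right, y down, z forward; pixel columns grow to the right and rows downward; lengths in mm; the calibration is good to about 2 mm. A picture is of the moment at which its call begins.
- manip.hand_in(): hands the job in; it is judged then, once.
The state is a dict: "clock": time; "joint_positions": joint angles; "joint_velocities": joint speeds; "joint_efforts": joint torques, N m; "eef_pos": TCP position; "eef_rot": TCP orientation; "contact_force": force on the tool from outside, world axes, zero at the start; "ft_torque": the same for the moment, N m; "gripper_width": opening from 0.0 (shut) to 1.0 (fully open); "gripper_force": force on a finger pad.
Only numpy, scipy, OpenCV 4.12 (cv2) and the standard library are available. Lean on these libraries where they do the work, as an engineer would, in place of code of your own. Each camera call takes 0.05 s, during which the arm holds its last target. There are 200 camera calls.

## Working session

There is one attempt and no reset: what is moved stays moved. The work goes in short steps, Python scripts to look and compute and a tool call to move; the robot and the scene stay as the last step left them, time stands still between calls to the robot, and variables do not carry over. Pictures are saved under pics/ and viewed, at most 10 in all, crops included, and the job is handed in when it is done.

Besides the shell and the picture viewer there is one more tool, called after "Emit:" by a JSON object that holds its "method" and its "body", one argument or row to a line. servo_tool: Moves the arm, as the interface text tells. Its arguments: {"type":"object","properties":{"moves":{"type":"array","items":{"type":"number"}},"grip":{"type":"number"},"grip_force":{"type":"number"}},"required":["moves"]}

```bash
ls; mkdir -p pics; cat > h.py <<'E'
import numpy as np, cv2
from workcell import manip
from scipy.spatial.transform import Rotation as R
def rot(q): return R.from_quat([q[1],q[2],q[3],q[0]]).as_matrix()
def cam(n):
    c=manip.read_camera(n); c['R']=rot(c['attitude']) if np.size(c['attitude'])==4 else np.array(c['attitude']); c['t']=np.array(c['xyz'],float); return c
def ray(c,u,v): return c['R']@np.array([(u-c['cx'])/c['fx'],(v-c['cy'])/c['fy'],1.])
def onplane(c,u,v,z):
    d=ray(c,u,v); return c['t']+d*(z-c['t'][2])/d[2]
def cloud(c):
    v,u=np.mgrid[:420,:560]; z=c['z_map']
    p=np.stack([(u-c['cx'])/c['fx']*z,(v-c['cy'])/c['fy']*z,z],-1)@c['R'].T+c['t']; p[z==0]=np.nan; return p
def save(c,n,s=1): cv2.imwrite('pics/'+n,cv2.resize(c['image'][:,:,::-1],None,fx=s,fy=s))
E
python3 - <<'E'
from h import *
for n in ['scene','side','wrist']:
    c=cam(n); save(c,n+'0.png'); np.savez('/tmp/'+n,**c); print(n,c['t'],c['attitude'],c['fx'],c['cx'],c['cy'])
print(manip.grip_point_offset, manip.get_obs())
E
python3 -c "
import cv2,numpy as np
a=[cv2.imread('pics/%s0.png'%n) for n in ('scene','side')]
"
```

```text
pics
scene [ 46.37413332 797.93171376 739.14429982] [ 0.12546717 -0.25991383  0.84611725 -0.44809418] 418.5449186071853 279.8623671420993 216.07109153605367
side [105.38926982 706.53982345 766.23430374] [ 0.11972356 -0.24211211  0.87444406 -0.40298335] 411.32222875372366 275.4742292241531 208.876926153696
wrist [ 238.7203453  -500.86041147  373.08680558] [ 0.11369793  0.80184273 -0.58069077 -0.08318204] 343.2312743925103 282.6394634390938 214.29382280429704
18.700000000000003 {'clock': 0.15, 'joint_positions': array([-1.45679066e+00,  2.59186283e-01,  1.53584661e+00, -3.06007953e-05,
        1.34801369e+00, -2.02803047e-01]), 'joint_velocities': array([-0.00029539, -0.00162278, -0.00115059, -0.0011478 , -0.00045022,
       -0.00012561]), 'joint_efforts': array([ 1.40923257e-03, -4.46386349e+01, -2.90819675e+01, -3.46929510e-04,
        8.20132555e-03, -2.61117549e-05]), 'eef_pos': array([ 171.30658116, -522.20190556,  230.65393687]), 'eef_rot': array([-7.26912057e-04,  9.87479446e-01,  1.57746049e-01,  1.73606407e-05]), 'contact_force': array([ 0.31814559,  0.0102674 , -0.54110954]), 'ft_torque': array([-0.02775243,  0.01278825,  0.00657363]), 'gripper_force': 0.0, 'gripper_width': 0.9969722773992263}
```

View pics/scene0.png

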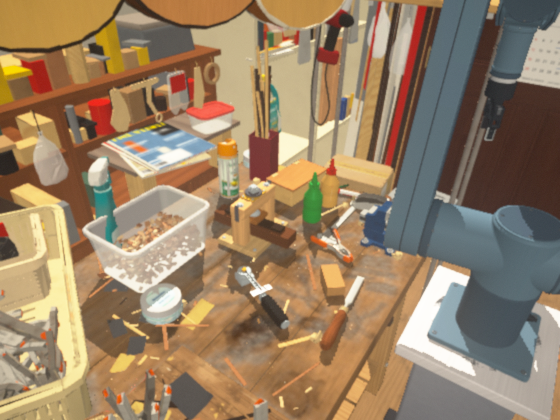

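View pics/side0.png

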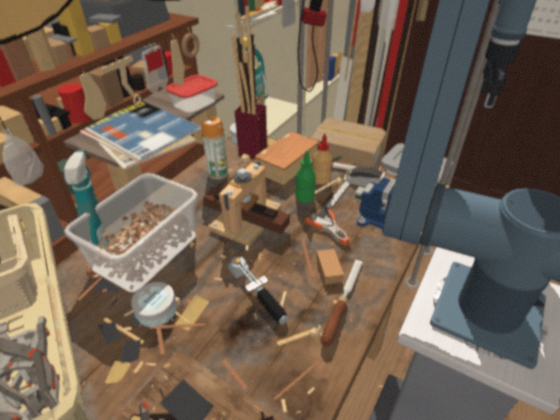

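The scene shows the torque wrench with its head at about (247,278) and black grip at (273,312). The press screw is on the crossbeam at (253,190). The red-spout bottle is at (330,185), and the green decoy at (313,200).
Candidates for the wrench are the black grip (273,312), the brown-handled chisel (335,325) and the orange pliers (330,247). I choose the black ribbed grip with a metal head at (273,312).

```bash
python3 - <<'E'
from h import *
for n in ['scene','side']:
    c=dict(np.load('/tmp/%s.npz'%n)); p=cloud(c)
    pts={'scene':dict(grip=(273,312),head=(247,275),screw=(253,188),bottle=(330,165),green=(313,185),box=(160,303),block=(332,280)),
         'side':dict(grip=(270,305),head=(238,267),screw=(246,170),bottle=(323,145),green=(306,165))}[n]
    for k,(u,v) in pts.items(): print(n,k,p[v,u].round())
im=[]
for n,(x,y,w,h) in {'scene':(205,160,140,180),'side':(195,145,140,180)}.items():
    c=dict(np.load('/tmp/%s.npz'%n)); im.append(cv2.resize(c['image'][y:y+h,x:x+w,::-1],None,fx=2.8,fy=2.8,interpolation=cv2.INTER_CUBIC))
cv2.imwrite('pics/crop.png',np.hstack(im))
# grip mask
for n in ['scene','side']:
    c=dict(np.load('/tmp/%s.npz'%n)); p=cloud(c); 
    m=(c['image'].max(-1)<70)&(p[...,2]>8)&(p[...,2]<45)
    k,l,s,ce=cv2.connectedComponentsWithStats(m.astype(np.uint8))
    for i in range(1,k):
        if s[i,4]>60: q=p[l==i]; print(n,s[i],ce[i].round(),np.nanmedian(q,0).round(1),np.nanpercentile(q[:,2],95).round(1))
E
```

```text
scene grip [407. 255.  29.]
scene head [527. 193.  31.]
scene screw [628.  28. 166.]
scene bottle [ 540. -246.  145.]
scene green [ 537. -139.  127.]
scene box [622. 388.  44.]
scene block [347.  86.  28.]
side grip [408. 252.  30.]
side head [533. 196.  28.]
side screw [625.  14. 166.]
side bottle [ 535. -249.  129.]
side green [ 531. -137.  125.]
scene [536 120  24  12 141] [547. 125.] [   17.7 -1383.7    25.1] 42.9
scene [262 298  25  29 211] [272. 312.] [411.1 255.   26.5] 31.1
side [405  48  21  13 153] [415.  54.] [  585.6 -1383.6    28. ] 43.3
side [505  66  55  19 468] [533.  75.] [   63.1 -1385.1    26.5] 43.2
side [351 172  28   5  92] [363. 174.] [ 418.  -296.3   37.4] 44.2
side [204 199  16  12  98] [212. 205.] [727.8  47.7  33.1] 44.0
side [360 207  26  16 189] [372. 214.] [ 327.9 -142.3   30.9] 43.7
side [242 213  47  21 286] [266. 223.] [550.4  40.   34.1] 44.0
side [257 289  29  34 405] [270. 304.] [409.4 248.   29.4] 32.2
side [460 293  65  40 651] [486. 320.] [ 3.7 57.4 30.1] 43.6
side [ 98 324  13  14  88] [104. 329.] [686.1 473.4  11.1] 16.1
side [ 150  382   62   38 1195] [184. 405.] [431.7 509.6  22. ] 24.7
```

View pics/crop.png

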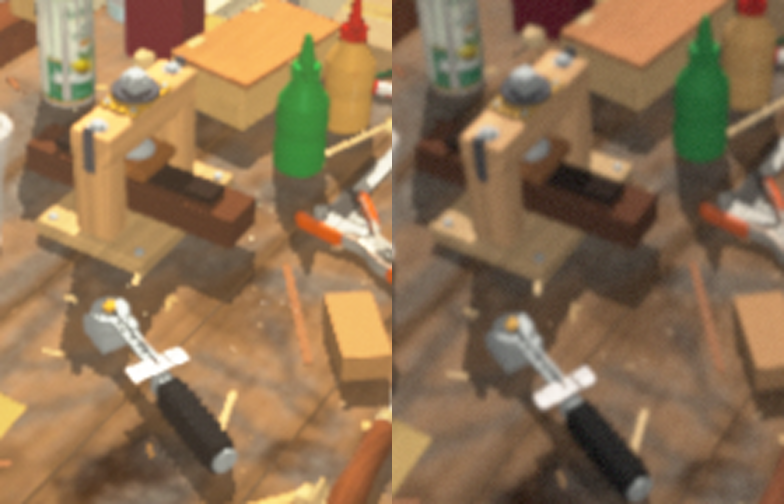

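The crop confirms the wrench: black ribbed grip, white scale plate and steel head with a brass centre. The screw stands on the crossbeam. I'm moving over the wrench with the wrist camera on its head side.

Emit:
{"method": "servo_tool", "body": {
  "moves": [23.3,-33,0,0,23.3,-33,0,0,23.3,-33,0,0,23.3,-33,0,0,23.3,-33,0,0]
}}

```text
clock: 0.57
eef_pos: [230.7, -327.5, 230.9]
eef_rot: [-0.0, 0.988, 0.157, 0.0]
contact_force: [1.0, -0.5, 0.6]
gripper_width: 1.001
gripper_force: 0.0
```

Emit:
{"method": "servo_tool", "body": {
  "moves": [23.3,-33,0,0,23.3,-33,0,0,23.3,-33,0,0,23.3,-33,0,0,23.3,-33,0,0]
}}

```text
clock: 0.98
eef_pos: [289.8, -134.6, 231.3]
eef_rot: [0.0, 0.988, 0.157, 0.0]
contact_force: [1.8, 0.2, -0.2]
gripper_width: 0.998
gripper_force: 0.0
```

Emit:
{"method": "servo_tool", "body": {
  "moves": [23.3,-33,0,0,23.3,-33,0,0,23.3,-33,0,0,23.3,-33,0,0,23.3,-33,0,0]
}}

```text
clock: 1.4
eef_pos: [349.1, 58.8, 231.5]
eef_rot: [0.0, 0.987, 0.158, 0.0]
contact_force: [0.6, -0.6, 0.5]
gripper_width: 1.003
gripper_force: 0.0
```

Emit:
{"method": "servo_tool", "body": {
  "moves": [23.3,-33,0,0,23.3,-33,0,0,23.3,-33,0,0,23.3,-33,0,0,23.3,-33,0,0]
}}

```text
clock: 1.82
eef_pos: [408.4, 252.1, 231.1]
eef_rot: [0.0, 0.987, 0.158, -0.0]
contact_force: [0.8, -1.1, -0.8]
gripper_width: 1.003
gripper_force: 0.0
```

Emit:
{"method": "servo_tool", "body": {
  "moves": [0,0,0,0.12,0,0,0,0.12,0,0,0,0.12,0,0,0,0.12,0,0,0,0.12]
}}

```text
clock: 2.23
eef_pos: [408.3, 249.9, 230.9]
eef_rot: [0.0, 0.99, -0.144, -0.0]
contact_force: [-0.5, 0.3, 0.3]
gripper_width: 0.996
gripper_force: 0.0
```

Emit:
{"method": "servo_tool", "body": {
  "moves": [0,0,0,0.12,0,0,0,0,0,0,0,0]
}}

```text
clock: 2.48
eef_pos: [408.4, 249.7, 231.1]
eef_rot: [0.0, 0.98, -0.198, -0.0]
contact_force: [-0.8, -0.1, 0.7]
gripper_width: 1.005
gripper_force: 0.0
```

```bash
python3 - <<'E'
from h import *
c=cam('wrist'); save(c,'w1.png',1.4); np.savez('/tmp/w1',**c)
o=manip.get_obs(); Rt=rot(o['eef_rot']); print(o['clock'],o['eef_pos'],o['joint_positions'].round(2), Rt.round(3))
print('cam off tool',Rt.T@(c['t']-o['eef_pos']),'cam z in tool',Rt.T@c['R'][:,2])
E
```

```text
2.5333 [408.44289618 249.6392071  231.14059616] [ 0.32  0.13  1.7  -0.    1.31  2.29] [[ 0.921 -0.389 -0.   ]
 [-0.389 -0.921 -0.   ]
 [-0.     0.    -1.   ]]
cam off tool [  71.11499463    0.56745078 -142.47607858] cam z in tool [-2.79179787e-01  1.89890883e-04  9.60238830e-01]
```

View pics/w1.png

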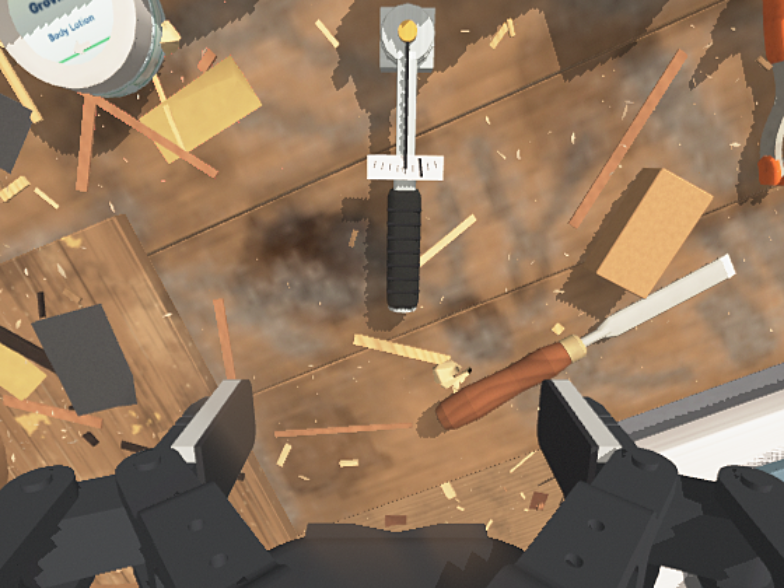

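The wrist view shows the brass cap of the head at (407,31), the scale plate at (405,167) with the thick mark right of the pointer, and the grip from (404,188) to (402,310). Next I measure the grip.

```bash
python3 - <<'E'
from h import *
c=dict(np.load('/tmp/w1.npz')); p=cloud(c)
im=c['image'].astype(int)
m=np.zeros((420,560),np.uint8); m[125:225,265:310]=(im.max(-1)<75)[125:225,265:310]&(p[...,2]>20)[125:225,265:310]
k,l,s,ce=cv2.connectedComponentsWithStats(m); i=1+np.argmax(s[1:,4]); print(s[i])
v,u=np.nonzero(l==i); print('depth z top',np.nanmedian(p[l==i][:,2]))
P=np.array([onplane(c,a,b,30) for a,b in zip(u,v)])[:,:2]
(cx,cy),(w,h),a=cv2.minAreaRect(P.astype(np.float32)); print('grip',cx,cy,w,h,a)
q=p[l==i]; q=q[(q[:,2]>27)]; print('depth rect',cv2.minAreaRect(q[:,:2].astype(np.float32)))
# head: steel box & brass
hm=np.zeros((420,560),bool); hm[0:60,260:320]=True
ye=hm&(im[...,0]-im[...,2]>90)&(p[...,2]>25); print('brass',np.nanmedian(p[ye],0), ye.sum())
st=hm&(p[...,2]>20)&(p[...,2]<45); print('head',cv2.minAreaRect(p[st&(p[...,2]<28)][:,:2].astype(np.float32)),np.nanmedian(p[st],0))
o=manip.get_obs(); Rt=rot(o['eef_rot'])
b=np.nanmedian(p[ye],0)[:2]; g=np.array([cx,cy]); d=g-b; print('axis',np.degrees(np.arctan2(d[1],d[0])),np.linalg.norm(d)); u_=d/np.linalg.norm(d)
print('toolx ang',np.degrees(np.arctan2(Rt[1,0],Rt[0,0])))
print('delta tool to grip',Rt.T@np.array([*(g-o['eef_pos'][:2]),0]))
E
```

```text
[ 276  135   25   86 1935]
depth z top 29.54055867501097
grip 413.8219909667969 240.93609619140625 23.921104431152344 86.88703918457031 66.8098373413086
depth rect ((413.1385498046875, 241.51968383789062), (23.947025299072266, 86.69939422607422), 66.00687408447266)
brass [543.05921274 184.47805217  37.12368014] 162
head ((542.0987548828125, 184.45289611816406), (35.5892219543457, 32.195701599121094), 73.484619140625) [539.6908378  187.10871682  31.55639326]
axis 156.40160449199158 141.03109666691367
toolx ang -22.886027605485467
delta tool to grip [ 8.34028721e+00  5.92607868e+00 -9.14615581e-04]
```

Emit:
{"method": "servo_tool", "body": {
  "moves": [16,6,0,0.01,0,0,40,0,0,0,40,0,0,0,40,0,0,0,30,0],
  "grip": 0.2
}}

```text
clock: 2.95
eef_pos: [419.7, 237.4, 78.8]
eef_rot: [0.0, 0.979, -0.204, -0.001]
contact_force: [0.2, -0.8, -0.5]
gripper_width: 0.8
gripper_force: 0.0
```

Emit:
{"method": "servo_tool", "body": {
  "moves": [0,0,25,0,0,0,20,0,0,0,15,0,0,0,10,0,0,0,0,0]
}}

```text
clock: 3.37
eef_pos: [419.6, 237.4, 9.5]
eef_rot: [0.001, 0.979, -0.204, -0.002]
contact_force: [0.1, 0.4, -0.4]
gripper_width: 0.793
gripper_force: 0.0
```

```bash
python3 - <<'E'
from h import *
c=cam('wrist'); save(c,'w2.png',1.4); np.savez('/tmp/w2',**c)
o=manip.get_obs(); print(o['eef_pos'],o['contact_force'])
p=cloud(c); im=c['image'].astype(int); Rt=rot(o['eef_rot'])
m=(im.max(-1)<75)&(p[...,2]>26)&(p[...,2]<34); m[:, :240]=0; m[:,330:]=0
q=(p[m]-o['eef_pos'])@Rt; q=q[np.abs(q[:,1])<30]; print('grip tool frame',np.percentile(q,[1,50,99],axis=0).round(1))
E
```

```text
[420.39838682 237.71352045  10.68384635] [-0.25283729 -0.03213937 -0.41076105]
grip tool frame [[-37.5 -11.8 -22.9]
 [ -5.9  -1.2 -18.9]
 [ 52.8  11.3 -15.7]]
```

View pics/w2.png

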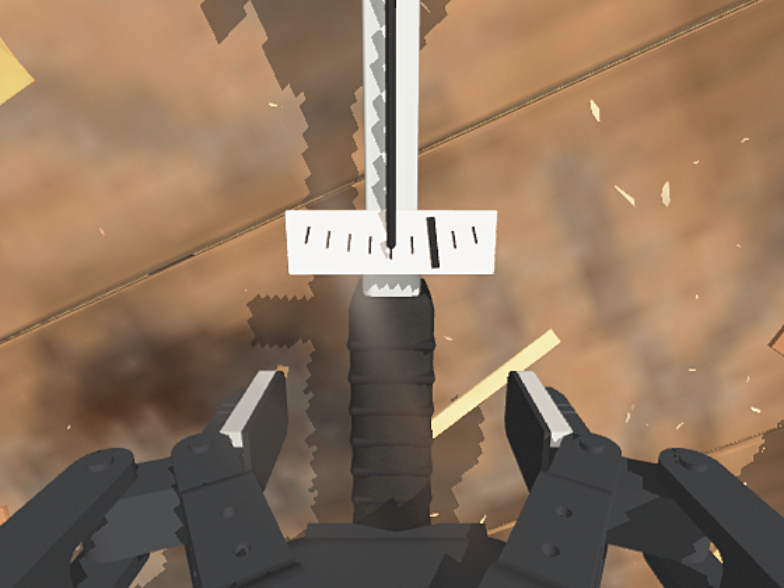

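The fingers straddle the grip squarely, the pointer sits at (390,245) and the thick mark at (432,242). I'll go 6 mm lower and close.

Emit:
{"method": "servo_tool", "body": {
  "moves": [0,0,6,0,0,0,0,0,0,0,0,0]
}}

```text
clock: 3.67
eef_pos: [421.4, 238.1, 5.9]
eef_rot: [-0.0, 0.979, -0.205, 0.001]
contact_force: [0.4, 0.1, -0.5]
gripper_width: 0.799
gripper_force: 0.0
```

Emit:
{"method": "servo_tool", "body": {
  "moves": [0,0,0,0,0,0,0,0,0,0,0,0,0,0,0,0,0,0,0,0],
  "grip": 1,
  "grip_force": 110
}}

```text
clock: 4.08
eef_pos: [421.2, 238.1, 6.0]
eef_rot: [-0.0, 0.979, -0.205, 0.0]
contact_force: [-2.7, -0.8, 6.2]
gripper_width: 0.258
gripper_force: 108.0
```

Emit:
{"method": "servo_tool", "body": {
  "moves": [0,0,-10,0,0,0,-20,0,0,0,-30,0,0,0,-40,0,0,0,-40,0]
}}

```text
clock: 4.5
eef_pos: [419.0, 237.4, 146.0]
eef_rot: [0.001, 0.979, -0.205, -0.002]
contact_force: [2.5, 0.6, -5.3]
gripper_width: 0.256
gripper_force: 108.2
```

Emit:
{"method": "servo_tool", "body": {
  "moves": [0,0,-40,0,0,0,-40,0,0,0,-20,0,0,0,0,0,0,0,0,0]
}}

```text
clock: 4.92
eef_pos: [420.7, 237.9, 245.7]
eef_rot: [-0.0, 0.979, -0.205, 0.0]
contact_force: [-0.2, -0.6, -6.0]
gripper_width: 0.256
gripper_force: 108.5
```

```bash
python3 - <<'E'
from h import *
c=cam('wrist'); save(c,'w3.png',1.4); np.savez('/tmp/w3',**c)
o=manip.get_obs(); print(o['eef_pos'],o['contact_force'],o['ft_torque'],o['gripper_width'],o['gripper_force'])
p=cloud(c); im=c['image'].astype(int); Rt=rot(o['eef_rot']); P=(p-o['eef_pos'])@Rt
# plate and pointer beam in tool frame
m=(im.min(-1)>190)&(np.abs(P[...,1])<35)&(P[...,0]>20)&(P[...,0]<100)&(P[...,2]<0)
q=P[m]; print(m.sum(),np.percentile(q,[2,50,98],axis=0).round(1))
br=(im[...,0]-im[...,2]>90)&(np.abs(P[...,1])<25)&(P[...,0]>110)&(P[...,0]<160)&(P[...,2]<10)
print('brass',br.sum(),np.nanmedian(P[br],0) if br.any() else 0)
h=(P[...,0]>100)&(P[...,0]<170)&(np.abs(P[...,1])<25)&(P[...,2]<30); print('head',h.sum(),np.nanmedian(P[h],0))
for n in('scene','side'):
    c=cam(n); np.savez('/tmp/%s1'%n,**c)
E
```

```text
[419.62356599 237.54667653 243.93845231] [-0.09125197 -0.1343433  -4.61785457] [0.04248549 0.16864654 0.00934385] 0.2576845502087072 108.49047660827637
9357 [[ 43.4 -24.5 -30. ]
 [ 55.2   1.9 -28.4]
 [ 97.6  24.3 -25.7]]
brass 0 0
head 774 [ 1.02549889e+02  2.80610753e-02 -2.71102161e+01]
```

View pics/w3.png

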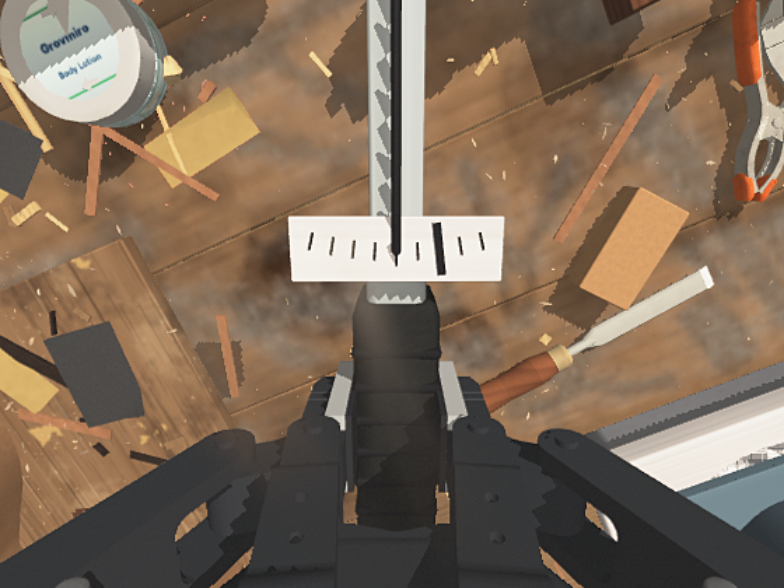

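The wrench is held level, the pointer is at rest and there is no obvious tilt. Next: tilt in hand, a coarse screw pose and any tall obstacles.

```bash
python3 - <<'E'
from h import *
c=dict(np.load('/tmp/w3.npz')); o=manip.get_obs(); Rt=rot(o['eef_rot']); p=cloud(c); P=(p-o['eef_pos'])@Rt; im=c['image'].astype(int)
b=(np.abs(P[...,1])<9)&(P[...,0]>60)&(P[...,0]<115)&(P[...,2]>-40)&(P[...,2]<-10)&(im.min(-1)>90)
q=P[b]; f=np.polyfit(q[:,0],q[:,2],1); print('beam slope',f, np.polyfit(q[:,0],q[:,1],1))
pl=(im.min(-1)>200)&(np.abs(P[...,1])<35)&(P[...,0]>35)&(P[...,0]<65)&(P[...,2]<-15)
pl[:, :]&=True; pl=cv2.morphologyEx(pl.astype(np.uint8),cv2.MORPH_OPEN,np.ones((5,5)))>0
q=P[pl]; print('plate',cv2.minAreaRect(q[:,:2].astype(np.float32)),q[:,2].mean())
for n in('scene','side'):
    c=dict(np.load('/tmp/%s.npz'%n)); p=cloud(c); 
    r=p.reshape(-1,3); t=r[(r[:,2]>175)&(r[:,0]>350)&(r[:,0]<900)&(np.abs(r[:,1])<450)]
    print(n,'tall'); g=np.unique((t[:,:2]//60*60).astype(int),axis=0,return_counts=True)
    for a,k in zip(*g):
        if k>15: s=t[(t[:,:2]//60*60==a).all(1)]; print(a,k,s[:,2].max().round())
    s=r[(r[:,2]>152)&(r[:,2]<172)&(np.hypot(r[:,0]-626,r[:,1]-22)<40)]; print('screw pts',len(s),s.mean(0),s.min(0),s.max(0))
E
```

```text
beam slope [ 2.98369319e-03 -2.86616339e+01] [-1.06993275e-04 -3.86651379e-01]
plate ((54.17826461791992, -0.37050819396972656), (52.2607307434082, 21.5911865234375), 89.85269927978516) -30.091239875489997
scene tall
[ 780 -480] 242 556.0
[ 780 -420] 411 560.0
[ 780 -360] 280 555.0
[ 780 -300] 472 452.0
[ 780 -240] 190 578.0
[ 780 -180] 178 579.0
[ 780 -120] 80 200.0
[780 -60] 89 203.0
[780   0] 96 202.0
[ 840 -480] 88 480.0
[ 840 -420] 86 557.0
[ 840 -360] 548 564.0
[ 840 -300] 251 382.0
[ 840 -180] 345 582.0
[ 840 -120] 684 586.0
[840 -60] 827 589.0
[840   0] 323 590.0
[840  60] 296 202.0
[840 120] 509 606.0
[840 180] 164 607.0
[840 240] 298 262.0
[840 300] 336 258.0
screw pts 79 [630.39097613  25.11743266 160.67143367] [613.35982454  12.13461466 152.0273    ] [646.73623313  40.15417968 168.63460711]
side tall
[ 780 -360] 317 458.0
[ 780 -300] 555 455.0
[ 780 -180] 40 193.0
[ 780 -120] 92 202.0
[780 -60] 120 203.0
[780   0] 115 200.0
[ 840 -360] 319 430.0
[ 840 -300] 257 382.0
[ 840 -180] 38 191.0
[ 840 -120] 67 519.0
[840 -60] 240 526.0
[840   0] 308 202.0
[840  60] 361 202.0
[840 120] 295 567.0
[840 180] 86 572.0
[840 240] 393 263.0
[840 300] 368 258.0
screw pts 92 [630.128199    23.32076309 160.94248568] [614.59292806   1.64257555 152.05736866] [649.0230018   42.62728128 168.73594844]
```

Emit:
{"method": "servo_tool", "body": {
  "moves": [34,11,0,0,34,11,0,0,34,11,0,0,34,11,0,0,34,11,0,0]
}}

```text
clock: 5.48
eef_pos: [554.3, 118.0, 242.5]
eef_rot: [0.001, 0.979, -0.205, -0.003]
contact_force: [-0.3, 0.9, -4.2]
gripper_width: 0.261
gripper_force: 108.4
```

Emit:
{"method": "servo_tool", "body": {
  "moves": [30,10,0,0,0,0,0,0,0,0,0,0,0,0,0,0]
}}

```text
clock: 5.82
eef_pos: [576.6, 98.1, 242.8]
eef_rot: [0.0, 0.979, -0.205, -0.003]
contact_force: [-0.7, 0.0, -4.6]
gripper_width: 0.254
gripper_force: 108.5
```

```bash
python3 - <<'E'
from h import *
c=cam('wrist'); o=manip.get_obs(); np.savez('/tmp/w4',pos=o['eef_pos'],q=o['eef_rot'],**c)
print(o['eef_pos'],o['joint_positions'].round(2))
d=c['R'].T@(np.array([629,24,158.])-c['t']); u=c['fx']*d[0]/d[2]+c['cx']; v=c['fy']*d[1]/d[2]+c['cy']; print(u,v)
u,v=int(u),int(v); x0,y0=max(u-70,0),max(v-60,0); k=c['image'][y0:y0+120,x0:x0+140,::-1]; print(x0,y0)
cv2.imwrite('pics/w4.png',cv2.resize(k,None,fx=5,fy=5,interpolation=cv2.INTER_CUBIC))
E
```

```text
[576.54512832  98.63339159 243.44313628] [-0.02  0.32  1.43  0.    1.4   1.96]
355.8759185660515 102.92442150701304
285 42
```

View pics/w4.png

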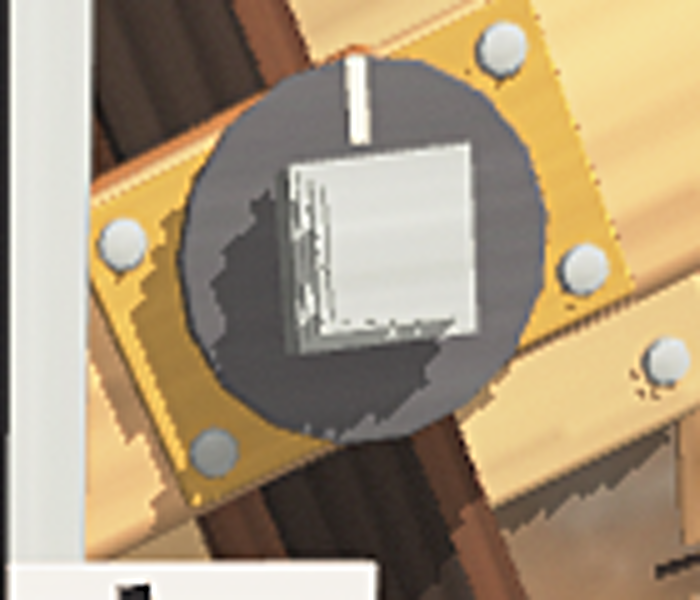

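The crop (5x, offset 285,42) shows the dark collar around (364,248), the square head, and the white witness line from (357,57) to (360,143). The head flats are nearly square to the tool.

```bash
python3 - <<'E'
from h import *
c=dict(np.load('/tmp/w4.npz')); Rt=rot(c['q']); pos=c['pos']
f=lambda x,y,z:(Rt.T@(onplane(c,285+(x-2)/5,42+(y-2)/5,z)-pos))[:2]
im=c['image'][42:162,285:425]; hsv=cv2.cvtColor(im,cv2.COLOR_RGB2HSV).astype(int); p=cloud(c)[42:162,285:425]
print('collar z',np.nanmedian(p[[75,25,45],[50,60,100],2]),'head top z',p[45:60,75:90,2].mean())
m=((p[...,2]>146)&(p[...,2]<175)).astype(np.uint8); m[:,:25]=0; m[105:]=0
m=cv2.morphologyEx(m,cv2.MORPH_OPEN,np.ones((5,5)))
ct=max(cv2.findContours(m,0,1)[0],key=cv2.contourArea)[:,0]; ct=cv2.convexHull(ct)[:,0]
P=np.array([(Rt.T@(onplane(c,285+a,42+b,150)-pos))[:2] for a,b in ct]); 
print('collar enc',cv2.minEnclosingCircle(P.astype(np.float32)),'ellipse',cv2.fitEllipse(P.astype(np.float32)))
for nm,a in dict(L=(183,248),Rr=(545,248),T=(364,55),B=(364,440)).items(): print(nm,f(*a,150).round(1))
w=[f(357,57,150),f(360,143,150)]; print('witness',w, np.arctan2(*(w[0]-w[1])[::-1]))
k=[f(470,143,161),f(478,333,161),f(300,352,150),f(285,168,150)]; print('corners',np.round(k,1))
for i,j in((1,0),(0,3),(2,3),(1,2)): d=k[j]-k[i]; print(np.linalg.norm(d),np.arctan2(d[1],d[0]))
print('tool x ang',np.arctan2(Rt[1,0],Rt[0,0]))
E
```

```text
collar z 150.40098021777132 head top z nan
collar enc ((84.658447265625, 49.173824310302734), 23.926298141479492) ellipse ((84.83301544189453, 49.16458511352539), (47.144073486328125, 47.532108306884766), 174.53738403320312)
L [85.8 26. ]
Rr [85.8 72.8]
T [108.6  48. ]
B [61.7 50.9]
witness [array([108.35342707,  47.1329519 ]), array([98.35253747, 48.1142647 ])] -0.09780944876421459
corners [[97.1 59.2]
 [75.1 62. ]
 [72.9 41.8]
 [95.4 38.7]]
22.15157608789011 -0.12350245617336815
20.573954866573 -1.653160043331965
22.69039450487547 -0.13482552030968073
20.301976750551322 -1.6790886425204772
tool x ang -0.41292232354628233
```

```bash
python3 - <<'E'
from h import *
for fn in('w3','w4'):
    c=dict(np.load('/tmp/%s.npz'%fn)); o=manip.get_obs()
    Rt=rot(c['q'] if 'q' in c else o['eef_rot']); 
    pos=c['pos'] if 'pos' in c else np.array([419.62,237.55,243.94]); 
    if fn=='w3': Rt=rot(np.array([0,.979,-.205,0])/np.hypot(.979,.205))
    im=c['image'].astype(int); m=(im.min(-1)>195)
    for side in (slice(212,262),slice(318,352)):
        rows=np.nonzero(m[140:215,side].mean(1)>.6)[0]+140; print(fn,rows.min(),rows.max())
        um=(side.start+side.stop)/2
        for zt in(-26.5,-28.5):
            r=[(Rt.T@(onplane(c,um,v,pos[2]-zt)-pos))[0] for v in(rows.min()-.5,rows.max()+.5)]
            print(zt,np.round(r,1),'socket x',np.mean(r)+83)
    r=m[165:185].mean(0)>.5; cc=np.nonzero(r[180:380])[0]+180; print('cols',cc.min(),cc.max(),[(Rt.T@(onplane(c,v,175,pos[2]+27)-pos))[1].round(2) for v in(cc.min()-.5,cc.max()+.5)])
E
```

```text
w3 155 200
-26.5 [58.9 42.8] socket x 133.83192957213384
-28.5 [59.1 43.3] socket x 134.18869330694469
w3 155 200
-26.5 [58.9 42.8] socket x 133.83271432202284
-28.5 [59.1 43.3] socket x 134.1894647380207
cols 207 358 [np.float64(-26.33), np.float64(26.04)]
w4 155 200
-26.5 [58.7 43. ] socket x 133.87598914154853
-28.5 [59.  43.5] socket x 134.23675828411444
w4 155 200
-26.5 [58.7 43. ] socket x 133.84141569052272
-28.5 [58.9 43.5] socket x 134.20278625221331
cols 207 358 [np.float64(-24.56), np.float64(26.58)]
```

Emit:
{"method": "servo_tool", "body": {
  "moves": [-24.2,31.6,0,0,-24.2,31.7,0,0,0,0,0,-0.105,0,0,0,0,0,0,0,0]
}}

```text
clock: 6.28
eef_pos: [507.7, 60.4, 245.7]
eef_rot: [-0.0, 0.988, -0.154, 0.001]
contact_force: [1.0, 0.7, -5.1]
gripper_width: 0.256
gripper_force: 109.4
```

Emit:
{"method": "servo_tool", "body": {
  "moves": [0,0,30,0,0,0,20,0,0,0,12,0,0,0,0,0,0,0,0,0]
}}

```text
clock: 6.7
eef_pos: [508.5, 60.3, 183.1]
eef_rot: [-0.0, 0.988, -0.154, -0.0]
contact_force: [0.5, 0.5, -4.5]
gripper_width: 0.263
gripper_force: 109.3
```

```bash
python3 - <<'E'
from h import *
o=manip.get_obs(); w4=dict(np.load('/tmp/w4.npz')); R4=rot(w4['q']); Rt=rot(o['eef_rot']); print(o['eef_pos'],o['contact_force'],o['ft_torque'])
S=w4['pos']+R4@np.array([84.8,49.2,0]); print('screw world',S)
print('socket rel screw in tool',Rt.T@(o['eef_pos']+Rt@np.array([133.9,-.1,5.9])-np.array([S[0],S[1],150])))
ax=R4@np.array([np.cos(-.105),np.sin(-.105),0]); print('yaw err',np.arctan2(*(Rt.T@ax)[[1,0]]))
print('tilt z',Rt[:,2])
ims=[]
for n in('scene','side'):
    c=cam(n); d=c['R'].T@(np.array([S[0],S[1],165])-c['t']); u=int(c['fx']*d[0]/d[2]+c['cx']); v=int(c['fy']*d[1]/d[2]+c['cy'])
    print(u,v); ims.append(cv2.resize(c['image'][v-40:v+40,u-50:u+50,::-1],None,fx=4,fy=4,interpolation=cv2.INTER_CUBIC))
cv2.imwrite('pics/pre.png',np.hstack(ims))
E
```

```text
[508.51429216  60.26995803 183.07304798] [ 0.50983004  0.54924769 -4.50595659] [0.09797148 0.17481413 0.02342977]
screw world [634.47410111  19.53956504 243.15903475]
socket rel screw in tool [  1.49173564  -0.64685021 -27.06084599]
yaw err -0.0006922010968857018
tilt z [-8.11819639e-04  2.43883307e-04 -9.99999641e-01]
253 186
241 170
```

View pics/pre.png

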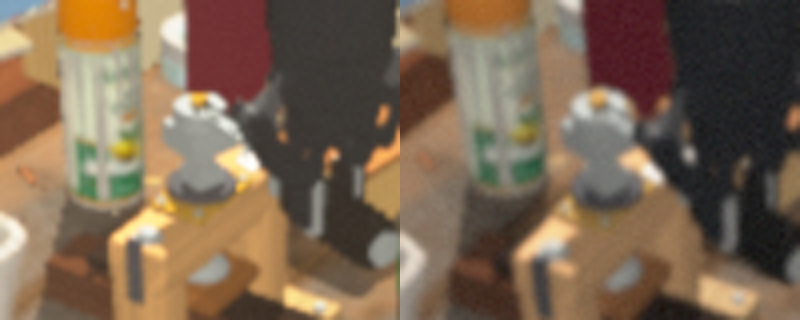

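Both views show the socket above the square head and about centred. I'll descend in small steps, watching the force.

Emit:
{"method": "servo_tool", "body": {
  "moves": [-0.8,0.3,4,0,0,0,4,0,0,0,3,0,0,0,2,0,0,0,0,0]
}}

```text
clock: 7.22
eef_pos: [507.0, 59.5, 169.8]
eef_rot: [0.0, 0.988, -0.154, -0.0]
contact_force: [-0.4, -0.4, -4.5]
gripper_width: 0.254
gripper_force: 109.3
```

Emit:
{"method": "servo_tool", "body": {
  "moves": [0,0,2,0,0,0,2,0,0,0,0,0]
}}

```text
clock: 7.47
eef_pos: [507.2, 59.5, 165.9]
eef_rot: [0.0, 0.988, -0.154, -0.0]
contact_force: [-1.1, -0.4, -4.4]
gripper_width: 0.256
gripper_force: 109.3
```

Emit:
{"method": "servo_tool", "body": {
  "moves": [0,0,1.5,0,0,0,1.5,0,0,0,0,0]
}}

```text
clock: 7.72
eef_pos: [507.2, 59.5, 163.0]
eef_rot: [-0.0, 0.988, -0.154, -0.0]
contact_force: [-0.4, -0.1, -3.2]
gripper_width: 0.258
gripper_force: 109.3
```

Emit:
{"method": "servo_tool", "body": {
  "moves": [0,0,1.5,0,0,0,1.5,0,0,0,0,0]
}}

```text
clock: 7.97
eef_pos: [507.2, 59.5, 160.0]
eef_rot: [0.0, 0.988, -0.153, -0.0]
contact_force: [0.3, 1.0, -4.7]
gripper_width: 0.26
gripper_force: 109.3
```

Emit:
{"method": "servo_tool", "body": {
  "moves": [0,0,1,0,0,0,1,0,0,0,0,0]
}}

```text
clock: 8.22
eef_pos: [507.3, 59.5, 158.1]
eef_rot: [0.0, 0.988, -0.153, -0.0]
contact_force: [0.1, -0.1, -4.6]
gripper_width: 0.258
gripper_force: 109.3
```

Emit:
{"method": "servo_tool", "body": {
  "moves": [0,0,1,0,0,0,0,0]
}}

```text
clock: 8.38
eef_pos: [507.3, 59.5, 157.2]
eef_rot: [0.0, 0.988, -0.153, -0.0]
contact_force: [0.2, -0.1, -4.5]
gripper_width: 0.257
gripper_force: 109.3
```

Emit:
{"method": "servo_tool", "body": {
  "moves": [0,0,1,0,0,0,0,0]
}}

```text
clock: 8.55
eef_pos: [507.5, 59.5, 156.3]
eef_rot: [-0.0, 0.988, -0.153, 0.0]
contact_force: [-0.8, 0.8, -3.1]
gripper_width: 0.257
gripper_force: 109.4
```

Emit:
{"method": "servo_tool", "body": {
  "moves": [0,0,1,0,0,0,0,0]
}}

```text
clock: 8.72
eef_pos: [507.5, 59.5, 155.6]
eef_rot: [-0.0, 0.988, -0.153, 0.0]
contact_force: [-1.6, 0.9, -0.5]
gripper_width: 0.26
gripper_force: 109.8
```

The socket is seated: the collar took about 4 N of weight at z≈156. Here is the pointer reader, with its rest value from now.

```bash
cat > rd.py <<'E'
from h import *
def col(im):
    g=im[155:159,215:350].astype(float).mean(-1).mean(0); w=np.clip(110-g,0,None); return 215+(w*np.arange(len(g))).sum()/max(w.sum(),1e-9), w.sum()
def mk(im): 
    g=im[161:195,215:350].astype(float).mean(-1); s=(g<70).sum(0); return dict(zip(np.nonzero(s>8)[0]+215,s[s>8]))
if __name__=='__main__':
    for n in('w3','w4'): print(n,col(np.load('/tmp/%s.npz'%n)['image']))
    c=cam('wrist'); o=manip.get_obs(); a=col(c['image']); r0=col(np.load('/tmp/w4.npz')['image'])[0]
    print('now',a,'reading',(a[0]-r0)*.00448); print(mk(c['image']))
    print(o['clock'],o['eef_pos'].round(1),o['contact_force'].round(1),o['ft_torque'].round(2))
E
python3 rd.py
```

```text
w3 (np.float64(282.3026826685492), np.float64(472.16666666666663))
w4 (np.float64(282.5038240917782), np.float64(435.83333333333337))
now (np.float64(282.5149239360678), np.float64(432.74999999999994)) reading 4.972730241748649e-05
{np.int64(280): np.int64(19), np.int64(281): np.int64(21), np.int64(282): np.int64(23), np.int64(283): np.int64(29), np.int64(284): np.int64(21), np.int64(285): np.int64(21), np.int64(298): np.int64(12), np.int64(311): np.int64(17), np.int64(312): np.int64(27), np.int64(313): np.int64(34), np.int64(314): np.int64(34), np.int64(315): np.int64(27), np.int64(316): np.int64(17)}
8.7667 [507.5  59.5 155.7] [-1.8  0.3 -0.9] [0.   0.09 0.02]
```

Emit:
{"method": "servo_tool", "body": {
  "moves": [0,0,0.5,0,0,-2,0,0.015,0,-2,0,0.015,0,-2,0,0.015,0,0,0,0]
}}

```text
clock: 9.18
eef_pos: [509.6, 65.3, 155.1]
eef_rot: [0.0, 0.984, -0.176, 0.0]
contact_force: [-1.5, -1.1, 1.0]
gripper_width: 0.257
gripper_force: 110.2
```

```bash
python3 rd.py
```

```text
w3 (np.float64(282.3026826685492), np.float64(472.16666666666663))
w4 (np.float64(282.5038240917782), np.float64(435.83333333333337))
now (np.float64(286.23742166517457), np.float64(465.4166666666667)) reading 0.016726517128815722
{np.int64(283): np.int64(19), np.int64(284): np.int64(21), np.int64(285): np.int64(21), np.int64(286): np.int64(22), np.int64(287): np.int64(21), np.int64(288): np.int64(22), np.int64(289): np.int64(21), np.int64(298): np.int64(10), np.int64(311): np.int64(16), np.int64(312): np.int64(25), np.int64(313): np.int64(34), np.int64(314): np.int64(34), np.int64(315): np.int64(30), np.int64(316): np.int64(19), np.int64(317): np.int64(9)}
9.2333 [509.5  65.1 155. ] [-2.4 -0.9  1.9] [-0.31 -0.05 -0.08]
```

Emit:
{"method": "servo_tool", "body": {
  "moves": [0,-2,0,0.015,0,-2,0,0.015,0,-2,0,0.015,0,0,0,0]
}}

```text
clock: 9.57
eef_pos: [511.5, 71.1, 154.9]
eef_rot: [-0.0, 0.98, -0.198, -0.0]
contact_force: [-3.7, -0.6, 3.4]
gripper_width: 0.26
gripper_force: 110.3
```

```bash
python3 rd.py | tail -3
```

```text
now (np.float64(287.3404092560719), np.float64(435.75)) reading 0.02166790153603575
{np.int64(283): np.int64(20), np.int64(285): np.int64(19), np.int64(286): np.int64(21), np.int64(287): np.int64(22), np.int64(288): np.int64(22), np.int64(289): np.int64(22), np.int64(290): np.int64(21), np.int64(298): np.int64(12), np.int64(310): np.int64(9), np.int64(311): np.int64(17), np.int64(312): np.int64(28), np.int64(313): np.int64(34), np.int64(314): np.int64(34), np.int64(315): np.int64(28), np.int64(316): np.int64(18)}
9.6167 [511.4  71.  154.8] [-3.6  0.3  2.7] [-0.13  0.02  0.03]
```

Emit:
{"method": "servo_tool", "body": {
  "moves": [0,-2,0,0.015,0,-2,0,0.015,0,-2,0,0.015,0,0,0,0]
}}

```text
clock: 9.95
eef_pos: [513.7, 76.7, 154.8]
eef_rot: [-0.0, 0.975, -0.22, -0.0]
contact_force: [-6.2, 1.3, 4.3]
gripper_width: 0.258
gripper_force: 110.5
```

```bash
python3 rd.py | tail -3
```

```text
now (np.float64(289.9116742081448), np.float64(460.41666666666674)) reading 0.03318716852132238
{np.int64(267): np.int64(12), np.int64(288): np.int64(21), np.int64(289): np.int64(22), np.int64(290): np.int64(22), np.int64(291): np.int64(22), np.int64(292): np.int64(22), np.int64(293): np.int64(21), np.int64(298): np.int64(12), np.int64(310): np.int64(11), np.int64(311): np.int64(19), np.int64(312): np.int64(30), np.int64(313): np.int64(34), np.int64(314): np.int64(34), np.int64(315): np.int64(26), np.int64(316): np.int64(16)}
10.0 [513.6  76.6 154.8] [-5.1  0.5  3.4] [-0.09  0.1   0.14]
```

Emit:
{"method": "servo_tool", "body": {
  "moves": [-0.5,-2,-0.2,0.015,0,-2,0,0.015,0,-2,0,0.015,0,0,0,0]
}}

```text
clock: 10.33
eef_pos: [516.3, 81.9, 155.0]
eef_rot: [0.0, 0.97, -0.242, 0.0]
contact_force: [-1.9, -0.8, 1.2]
gripper_width: 0.258
gripper_force: 110.3
```

```bash
python3 rd.py | tail -3
```

```text
now (np.float64(296.1971954425942), np.float64(475.41666666666663)) reading 0.06134630365165565
{np.int64(267): np.int64(12), np.int64(282): np.int64(19), np.int64(294): np.int64(11), np.int64(295): np.int64(21), np.int64(296): np.int64(21), np.int64(297): np.int64(22), np.int64(298): np.int64(25), np.int64(299): np.int64(21), np.int64(300): np.int64(10), np.int64(310): np.int64(12), np.int64(311): np.int64(22), np.int64(312): np.int64(32), np.int64(313): np.int64(34), np.int64(314): np.int64(33), np.int64(315): np.int64(23), np.int64(316): np.int64(13)}
10.3833 [516.3  81.8 155. ] [-3.1 -0.5  2. ] [-0.19  0.02  0.33]
```

Emit:
{"method": "servo_tool", "body": {
  "moves": [0,-2,0,0.015,0,-2,0,0.015,0,0,0,0,0,0,0,0]
}}

```text
clock: 10.72
eef_pos: [518.1, 85.2, 155.0]
eef_rot: [0.0, 0.967, -0.256, 0.0]
contact_force: [-2.5, -1.0, 1.8]
gripper_width: 0.259
gripper_force: 110.3
```

```bash
python3 rd.py | tail -3
```

```text
now (np.float64(300.784681809649), np.float64(443.91666666666663)) reading 0.08189824257606113
{np.int64(282): np.int64(19), np.int64(298): np.int64(10), np.int64(299): np.int64(19), np.int64(300): np.int64(20), np.int64(301): np.int64(21), np.int64(302): np.int64(21), np.int64(303): np.int64(21), np.int64(304): np.int64(21), np.int64(310): np.int64(15), np.int64(311): np.int64(23), np.int64(312): np.int64(33), np.int64(313): np.int64(34), np.int64(314): np.int64(31), np.int64(315): np.int64(21), np.int64(316): np.int64(12)}
10.7667 [518.1  85.2 155. ] [-2.7 -0.7  2. ] [-0.36 -0.13  0.44]
```

Emit:
{"method": "servo_tool", "body": {
  "moves": [0,-2,0,0.015,0,-2,0,0.015,0,-2,0,0.015,0,0,0,0]
}}

```text
clock: 11.1
eef_pos: [521.2, 90.5, 155.0]
eef_rot: [0.0, 0.96, -0.278, 0.0]
contact_force: [-2.2, -2.4, 1.8]
gripper_width: 0.259
gripper_force: 110.3
```

```bash
python3 rd.py | tail -3
```

```text
now (np.float64(308.3296404275996), np.float64(428.75)) reading 0.11569965718447986
{np.int64(282): np.int64(19), np.int64(307): np.int64(13), np.int64(308): np.int64(19), np.int64(309): np.int64(20), np.int64(310): np.int64(21), np.int64(311): np.int64(25), np.int64(312): np.int64(34), np.int64(313): np.int64(34), np.int64(314): np.int64(30), np.int64(315): np.int64(21), np.int64(316): np.int64(11)}
11.15 [521.1  90.3 155. ] [-2.3 -3.1  1.4] [-0.71 -0.08  0.46]
```

Emit:
{"method": "servo_tool", "body": {
  "moves": [0,-1.6,0,0.012,0,0,0,0,0,0,0,0,0,0,0,0]
}}

```text
clock: 11.48
eef_pos: [522.0, 91.7, 155.0]
eef_rot: [0.0, 0.959, -0.284, 0.0]
contact_force: [-1.3, -3.3, 2.1]
gripper_width: 0.251
gripper_force: 110.3
```

```bash
python3 rd.py | tail -3; python3 - <<'E'
from h import *
c=cam('wrist'); cv2.imwrite('pics/mark.png',cv2.resize(c['image'][130:230,190:380,::-1],None,fx=4,fy=4,interpolation=cv2.INTER_CUBIC))
E
```

```text
now (np.float64(310.4128369206903), np.float64(429.75)) reading 0.1250323774735263
{np.int64(282): np.int64(19), np.int64(309): np.int64(14), np.int64(310): np.int64(19), np.int64(311): np.int64(25), np.int64(312): np.int64(34), np.int64(313): np.int64(34), np.int64(314): np.int64(34), np.int64(315): np.int64(24), np.int64(316): np.int64(11)}
11.5333 [522.   91.7 155.1] [-1.3 -3.8  0.8] [-0.84 -0.16  0.51]
```

View pics/mark.png

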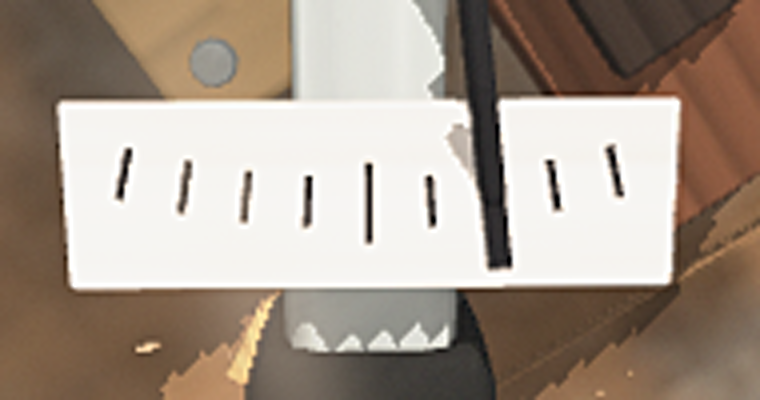

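The pointer covers the thick mark at (495,210). I'll hold it for about 1.7 s.

Emit:
{"method": "servo_tool", "body": {
  "moves": [0,0,0,0,0,0,0,0,0,0,0,0,0,0,0,0,0,0,0,0]
}}

```text
clock: 12.0
eef_pos: [522.0, 91.8, 155.0]
eef_rot: [0.0, 0.959, -0.284, 0.0]
contact_force: [-0.7, -4.6, 1.2]
gripper_width: 0.259
gripper_force: 110.2
```

Emit:
{"method": "servo_tool", "body": {
  "moves": [0,0,0,0,0,0,0,0,0,0,0,0,0,0,0,0,0,0,0,0]
}}

```text
clock: 12.42
eef_pos: [522.0, 91.8, 155.0]
eef_rot: [0.0, 0.959, -0.284, 0.0]
contact_force: [-0.9, -4.9, 1.0]
gripper_width: 0.26
gripper_force: 110.2
```

Emit:
{"method": "servo_tool", "body": {
  "moves": [0,0,0,0,0,0,0,0,0,0,0,0,0,0,0,0,0,0,0,0]
}}

```text
clock: 12.83
eef_pos: [522.0, 91.8, 155.0]
eef_rot: [0.0, 0.959, -0.284, 0.0]
contact_force: [-0.4, -4.7, 0.3]
gripper_width: 0.259
gripper_force: 110.2
```

Emit:
{"method": "servo_tool", "body": {
  "moves": [0,0,0,0,0,0,0,0,0,0,0,0,0,0,0,0,0,0,0,0]
}}

```text
clock: 13.25
eef_pos: [522.0, 91.8, 155.1]
eef_rot: [0.0, 0.959, -0.284, 0.0]
contact_force: [-0.6, -4.9, 1.1]
gripper_width: 0.257
gripper_force: 110.2
```

```bash
python3 rd.py | tail -3
```

```text
now (np.float64(310.9668838219327), np.float64(460.49999999999994)) reading 0.12751450759109215
{np.int64(267): np.int64(9), np.int64(282): np.int64(19), np.int64(309): np.int64(10), np.int64(310): np.int64(17), np.int64(311): np.int64(24), np.int64(312): np.int64(33), np.int64(313): np.int64(34), np.int64(314): np.int64(34), np.int64(315): np.int64(27), np.int64(316): np.int64(12)}
13.3 [522.   91.8 155. ] [-0.4 -4.4  0.8] [-1.19 -0.28  0.4 ]
```

Held for 1.7 s at 0.125–0.1275. Now relaxing.

Emit:
{"method": "servo_tool", "body": {
  "moves": [0,4,0,-0.03,0,4,0,-0.03,0,4,0,-0.03,0,4,0,-0.03,0,0,0,0]
}}

```text
clock: 13.72
eef_pos: [514.4, 78.3, 155.2]
eef_rot: [-0.001, 0.974, -0.226, 0.001]
contact_force: [3.3, -1.4, -0.9]
gripper_width: 0.253
gripper_force: 110.0
```

```bash
python3 rd.py | tail -3
```

```text
now (np.float64(288.36766121270455), np.float64(432.91666666666663)) reading 0.026269990301750038
{np.int64(267): np.int64(11), np.int64(286): np.int64(15), np.int64(287): np.int64(21), np.int64(288): np.int64(21), np.int64(289): np.int64(22), np.int64(290): np.int64(22), np.int64(291): np.int64(21), np.int64(298): np.int64(12), np.int64(310): np.int64(10), np.int64(311): np.int64(19), np.int64(312): np.int64(29), np.int64(313): np.int64(34), np.int64(314): np.int64(34), np.int64(315): np.int64(26), np.int64(316): np.int64(16)}
13.7667 [514.5  78.5 155.2] [ 2.1 -2.1 -0.4] [-0.61 -0.63  0.05]
```

Emit:
{"method": "servo_tool", "body": {
  "moves": [0,2.7,0,-0.02,0,2,0,-0.015,0,0,-0.5,0,0,0,0,0]
}}

```text
clock: 14.1
eef_pos: [512.4, 74.1, 155.6]
eef_rot: [-0.0, 0.978, -0.209, 0.001]
contact_force: [5.2, -2.0, -1.7]
gripper_width: 0.262
gripper_force: 109.8
```

```bash
python3 rd.py | tail -3
```

```text
now (np.float64(283.17667476570637), np.float64(480.16666666666663)) reading 0.003014371019198188
{np.int64(267): np.int64(9), np.int64(280): np.int64(9), np.int64(281): np.int64(20), np.int64(282): np.int64(22), np.int64(283): np.int64(29), np.int64(284): np.int64(21), np.int64(285): np.int64(21), np.int64(286): np.int64(20), np.int64(298): np.int64(12), np.int64(310): np.int64(10), np.int64(311): np.int64(19), np.int64(312): np.int64(29), np.int64(313): np.int64(34), np.int64(314): np.int64(34), np.int64(315): np.int64(27), np.int64(316): np.int64(17)}
14.15 [512.4  74.1 155.6] [ 5.  -2.2 -2.3] [-0.38 -1.    0.07]
```

Emit:
{"method": "servo_tool", "body": {
  "moves": [0.8,0,0,0,0,0,-2,0,0,0,-3,0,0,0,-4,0,0,0,0,0]
}}

```text
clock: 14.57
eef_pos: [512.2, 73.8, 163.9]
eef_rot: [-0.0, 0.978, -0.209, -0.001]
contact_force: [3.9, -1.6, -3.9]
gripper_width: 0.259
gripper_force: 109.8
```

Emit:
{"method": "servo_tool", "body": {
  "moves": [0,0,-5,0,0,0,-6,0,0,0,-10,0,0,0,-30,0,0,0,-20,0]
}}

```text
clock: 14.98
eef_pos: [511.0, 74.1, 236.5]
eef_rot: [-0.0, 0.978, -0.209, -0.002]
contact_force: [0.9, 0.0, -4.8]
gripper_width: 0.26
gripper_force: 109.8
```

Emit:
{"method": "servo_tool", "body": {
  "moves": [-29.8,-22.6,0,0,-29.8,-22.6,0,0,-29.8,-22.6,0,0,-29.8,-22.6,0,0,-29.8,-22.6,0,0]
}}

```text
clock: 15.4
eef_pos: [420.0, 238.7, 235.6]
eef_rot: [0.0, 0.978, -0.209, -0.001]
contact_force: [0.8, -0.3, -4.8]
gripper_width: 0.252
gripper_force: 109.7
```

Emit:
{"method": "servo_tool", "body": {
  "moves": [0,0,40,0,0,0,40,0,0,0,40,0,0,0,20,0,0,0,0,0]
}}

```text
clock: 15.82
eef_pos: [417.1, 236.5, 91.0]
eef_rot: [0.003, 0.978, -0.208, -0.006]
contact_force: [-1.3, 0.0, -5.8]
gripper_width: 0.26
gripper_force: 109.6
```

```bash
python3 - <<'E'
from h import *
c=cam('wrist'); o=manip.get_obs(); Rt=rot(o['eef_rot']); p=cloud(c); P=(p-o['eef_pos'])@Rt; im=c['image'].astype(int)
b=(np.abs(P[...,1])<9)&(P[...,0]>60)&(P[...,0]<115)&(P[...,2]>-40)&(P[...,2]<-10)&(im.min(-1)>90)
q=P[b]; print('beam',np.polyfit(q[:,0],q[:,2],1),np.polyfit(q[:,0],q[:,1],1),o['eef_pos'],o['contact_force'])
for n in('scene','side'):
    q=cloud(cam(n)).reshape(-1,3); s=q[(q[:,2]>100)&(np.hypot(q[:,0]-540,q[:,1]+248)<45)]; print('bottle',s.mean(0),s[:,2].max())
E
```

```text
beam [ 1.12113617e-02 -2.28916556e+01] [5.41111138e-04 1.80819866e+00] [419.48855897 237.03709308  93.65457087] [-0.32678818 -0.90720667 -3.99871552]
bottle [ 536.16693675 -246.64345719  125.15107724] 162.17922069416989
bottle [ 531.9264806  -246.15920376  110.82962024] 131.85460184731608
```

Emit:
{"method": "servo_tool", "body": {
  "moves": [0,0,30,0,0,0,25,0,0,0,15,0,0,0,8,0,0,0,0,0]
}}

```text
clock: 16.38
eef_pos: [423.1, 237.5, 17.8]
eef_rot: [-0.0, 0.978, -0.209, 0.0]
contact_force: [-0.4, 0.4, -4.0]
gripper_width: 0.258
gripper_force: 109.6
```

Emit:
{"method": "servo_tool", "body": {
  "moves": [0,0,2,0,0,0,2,0,0,0,0,0,0,0,0,0]
}}

```text
clock: 16.72
eef_pos: [423.3, 237.7, 14.4]
eef_rot: [-0.0, 0.978, -0.209, 0.001]
contact_force: [-0.6, 0.1, -4.1]
gripper_width: 0.256
gripper_force: 109.6
```

Emit:
{"method": "servo_tool", "body": {
  "moves": [0,0,1.5,0,0,0,0,0,0,0,0,0]
}}

```text
clock: 16.97
eef_pos: [422.6, 237.5, 12.1]
eef_rot: [-0.0, 0.978, -0.209, 0.0]
contact_force: [-0.5, 0.6, -5.3]
gripper_width: 0.258
gripper_force: 109.6
```

Emit:
{"method": "servo_tool", "body": {
  "moves": [0,0,2,0,0,0,1.5,0,0,0,0,0,0,0,0,0]
}}

```text
clock: 17.3
eef_pos: [422.4, 237.4, 8.3]
eef_rot: [0.0, 0.978, -0.209, -0.0]
contact_force: [-0.6, 0.8, -3.2]
gripper_width: 0.259
gripper_force: 109.6
```

Emit:
{"method": "servo_tool", "body": {
  "moves": [0,0,1,0,0,0,0,0,0,0,0,0]
}}

```text
clock: 17.55
eef_pos: [422.5, 237.5, 7.5]
eef_rot: [0.0, 0.978, -0.209, -0.0]
contact_force: [0.9, 0.3, -4.0]
gripper_width: 0.257
gripper_force: 109.6
```

Emit:
{"method": "servo_tool", "body": {
  "moves": [0,0,1,0,0,0,0,0,0,0,0,0]
}}

```text
clock: 17.8
eef_pos: [422.7, 237.5, 6.5]
eef_rot: [-0.0, 0.978, -0.209, 0.0]
contact_force: [0.9, -0.7, -4.8]
gripper_width: 0.256
gripper_force: 109.7
```

Emit:
{"method": "servo_tool", "body": {
  "moves": [0,0,0.8,0,0,0,0,0,0,0,0,0]
}}

```text
clock: 18.05
eef_pos: [422.7, 237.5, 6.1]
eef_rot: [-0.0, 0.978, -0.209, 0.0]
contact_force: [-2.0, -0.9, 0.7]
gripper_width: 0.262
gripper_force: 110.5
```

Emit:
{"method": "servo_tool", "body": {
  "moves": [0,0,0.7,0,0,0,0,0,0,0,0,0]
}}

```text
clock: 18.3
eef_pos: [422.7, 237.6, 6.1]
eef_rot: [-0.0, 0.978, -0.208, 0.0]
contact_force: [-4.2, -0.7, 9.3]
gripper_width: 0.261
gripper_force: 112.1
```

Emit:
{"method": "servo_tool", "body": {
  "moves": [0,0,-0.5,0,0,0,0,0,0,0,0,0,0,0,0,0,0,0,0,0],
  "grip": 0.3
}}

```text
clock: 18.72
eef_pos: [422.7, 237.5, 5.4]
eef_rot: [-0.0, 0.978, -0.209, 0.0]
contact_force: [-0.3, 0.8, -0.3]
gripper_width: 0.7
gripper_force: 0.0
```

Emit:
{"method": "servo_tool", "body": {
  "moves": [0,0,-10,0,0,0,-20,0,0,0,-30,0,0,0,-40,0,0,0,-40,0]
}}

```text
clock: 19.13
eef_pos: [421.6, 237.2, 147.1]
eef_rot: [0.0, 0.978, -0.209, -0.001]
contact_force: [0.8, 0.6, -0.3]
gripper_width: 0.7
gripper_force: 0.0
```

Emit:
{"method": "servo_tool", "body": {
  "moves": [0,0,-40,0,0,0,-30,0,0,0,0,0,0,0,0,0,0,0,0,0]
}}

```text
clock: 19.55
eef_pos: [422.0, 237.3, 215.4]
eef_rot: [0.0, 0.978, -0.209, -0.0]
contact_force: [0.6, -0.2, -0.4]
gripper_width: 0.702
gripper_force: 0.0
```

```bash
python3 - <<'E'
from h import *
c=cam('wrist'); save(c,'end.png',1.4); p=cloud(c); o=manip.get_obs(); print(o['clock'],o['eef_pos'])
im=c['image'].astype(int); m=(p[...,2]>22)&(p[...,2]<42); m[:,:255]=0; m[:,325:]=0; m[235:]=0
q=p[m]; print(len(q)); r=q[(im[m].max(-1)<75)]; print('grip z',np.nanmedian(r,0)); h=q[q[:,0]>520]; print('head',np.nanmedian(h,0))
w=m&(im.min(-1)>150); print('beam z vs dist',np.polyfit(np.hypot(*(p[w][:,:2]-[422,237]).T),p[w][:,2],1))
E
```

```text
19.6 [421.54263906 237.19335145 214.50487407]
5461
grip z [424.01309341 236.80867294  29.66201982]
head [541.54465089 184.72617996  31.55166974]
beam z vs dist [-1.71202084e-02  3.35099938e+01]
```

View pics/end.png

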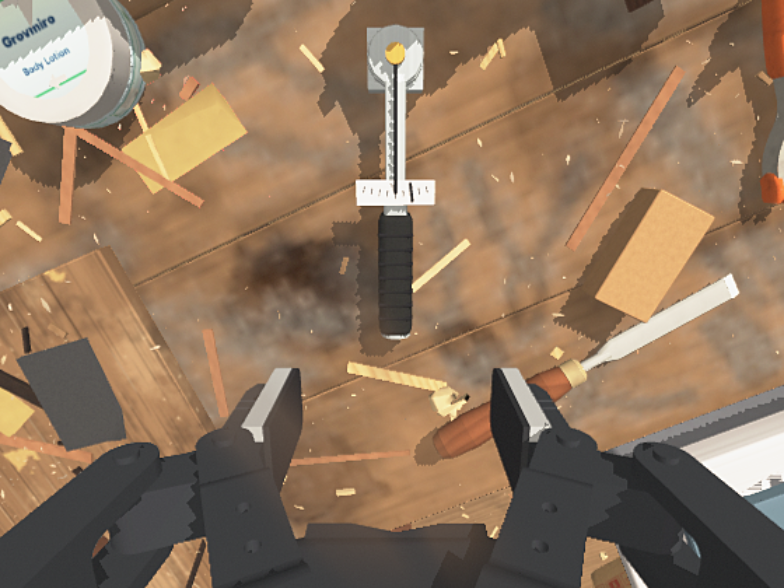

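The wrench lies flat on the bench with its head at (395,52) and grip at (395,270). The pointer is at rest and it is clear of the press.

```bash
python3 -c "
from workcell import manip
print(manip.hand_in())"
```

```text
the job is handed in; nothing more can be done
None
```

I handed the job in with no verdict returned: the pointer read about 0.125 to 0.128 for 1.7 s with the socket seated, the wrench now lies flat and relaxed on the bench clear of the press, and the glue bottle was still standing when I checked just before laying the wrench down; I did not measure the witness line again after the pull.

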